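Transfer tested plug-in modules to the carrier in reverse order

TASK

The four plug-in modules in the test rack have passed; move them into the empty white carrier, one to a bay, in reverse order, because the carrier goes into the cabinet the other way round: seen from the robot, the leftmost module of the test rack ends in the rightmost bay, the second from the left in the second from the right, and so on. Never tip a module over; leave each standing upright on the floor of its bay.

Things in the scene. Friction and masses are not known exactly. Their poses are not given: they have to be found in the camera images.
- transformer: Transformer module, 0.3 kg: a dark steel core 40 mm (x) by 18 mm (y), from 12 to 52 mm above its underside, with a copper-coloured coil 26 by 34 mm bulging at its sides (y). Grip the core across x (40 mm). It stands on a black foot 44 mm (its x) by 36 mm (its y) by 12 mm high, a little turned in its seat (up to about 12 degrees). Origin: centre of the foot's underside; z up.
- capacitor: Capacitor module, 0.12 kg: an upright grey cylinder 34 mm in diameter, from 12 to 68 mm above its underside, with a silver top. It stands on a black foot 44 mm (its x) by 36 mm (its y) by 12 mm high, a little turned in its seat (up to about 12 degrees). Origin: centre of the foot's underside; z up.
- heatsink: Heat-sink module, 0.16 kg: five upright aluminium fins, each 40 mm long (x) and 3 mm thick, side by side over 33 mm (y), top 56 mm above its underside. Grip it across x, over the fins' ends (40 mm). It stands on a black foot 44 mm (its x) by 36 mm (its y) by 12 mm high, a little turned in its seat (up to about 12 degrees). Origin: centre of the foot's underside; z up.
- relay: Relay module, 0.1 kg: a white box 36 mm (x) by 30 mm (y), from 12 to 62 mm above its underside, with a small black stud on top (to 68 mm). Grip across x (36 mm). It stands on a black foot 44 mm (its x) by 36 mm (its y) by 12 mm high, a little turned in its seat (up to about 12 degrees). Origin: centre of the foot's underside; z up.
- test_rack: Test rack, fixed: aluminium plate 82 mm (x) by 276 mm (y), 10 mm thick, with four black seats in a row along y, centred 99, 33, -33, -99 mm from its origin. At the start one module stands in each, in any order, underside 13 mm above the table. Origin: centre of its underside, on the table. x points away from the robot, y to the robot's left, within 13 degrees. It may be left or right of the carrier.
- carrier: Empty carrier, fixed: white tray 76 mm (x) by 272 mm (y), four bays in a row along y, centred 99, 33, -33, -99 mm from its origin. Each bay is at least 60 mm (y) by 64 mm (x) inside; floor 6 mm, rims and partitions (4 mm thick) 14 mm above the table. Origin: centre of its underside, on the table. x points away from the robot, y to the robot's left, within 13 degrees.
- seat_a: A shallow black plastic seat on the test rack, open above, the one in which the transformer module stands at the start; the four seats are alike. Outside 68 mm (x) by 62 mm (y), rim 12 mm high, walls and floor 3 mm thick. Fixed to the rack. Origin: centre of its underside, 10 mm above the table; axes as the rack's.
- seat_b: A shallow black plastic seat on the test rack, open above, the one in which the capacitor module stands at the start; the four seats are alike. Outside 68 mm (x) by 62 mm (y), rim 12 mm high, walls and floor 3 mm thick. Fixed to the rack. Origin: centre of its underside, 10 mm above the table; axes as the rack's.
- seat_c: A shallow black plastic seat on the test rack, open above, the one in which the heat-sink module stands at the start; the four seats are alike. Outside 68 mm (x) by 62 mm (y), rim 12 mm high, walls and floor 3 mm thick. Fixed to the rack. Origin: centre of its underside, 10 mm above the table; axes as the rack's.
- seat_d: A shallow black plastic seat on the test rack, open above, the one in which the relay module stands at the start; the four seats are alike. Outside 68 mm (x) by 62 mm (y), rim 12 mm high, walls and floor 3 mm thick. Fixed to the rack. Origin: centre of its underside, 10 mm above the table; axes as the rack's.
There are look-alikes about, which are no part of the job. What is shaped like the transformer but pink or purple is not meant.

How it is judged:
By the outcome, as a careful person would: the job done as asked, in the order asked, and still so for the second after the job is handed in, with the robot touching nothing.
It also fails if it takes over 117 s, if anything falls off the work surface, if the arm or the gripper's body presses on something with over 40 N, if the wrist force passes 120 N, or if a joint passes its speed limit or range.

ROBOT

A 6-joint arm with a two-finger parallel gripper is mounted at the origin on the work surface. World frame = base frame: x ahead of the robot, y to its left, z up, the work surface at z = 0. Lengths are in mm, angles in rad, forces in N, time in s.
With the tool pointing down it reaches from about 350 to 925 mm from the base axis. Payload 6.4 kg.
Tool frame: the origin (TCP) lies midway between the tips of the shut fingers; the grasp point (between the pads) lies 19 mm behind it; z points along the fingers, y is the line along which they close (so a half turn about z gives the same grasp; the last joint's range is limited). The gripper opens to 94 mm and grips with 3 to 60 N. Pads are 16 mm wide; open, the fingers measure 119 mm over their backs; the gripper's body (75 mm by 177 mm) begins 78 mm behind the grasp point.
Start: joints at [-1.32, 0.245, 1.558, -0, 1.339, -0.174], TCP at [267.896, -592.238, 205.455] pointing down, gripper open.
Joint ranges: [-3.13, 3.13], [-1.02, 2.26], [0.13, 2.54], [-0.95, 4.09], [0.21, 2.88], [-2.74, 2.74]. Speed limits (rad/s): [2.57, 2.57, 3.14, 3.14, 3.14, 3.14].

INTERFACE

Orientations are given as a 3x3 rotation matrix whose columns are the frame's x, y, z axes.
In Python, from workcell import telemetry, optics, job gives the robot as it stands.
- The arm moves only by the tool servo_tool, never from a script. Its arguments are lists of equal length, an entry for each row: "twist": the turn, a rotation vector about the tool's x, y, z in degrees, a list of three; "offset": the shift along the tool's x, y, z in cm, a list of three; "claw": the closure, from 0 (fully open) to 1 (shut). A call has 1 to 20 rows; each row shifts and turns the commanded pose from where the row before left it, along the tool's axes as they then stand; what a row does not reach is not made up. A row lasts 1/10 s, in which the tool goes at most 50 mm and 8.59 degrees, less where a joint would pass 70% of its speed; a pose out of reach is approached as far as the arm can. A call with a gripper value outside its range is refused whole. The fingers move at their own pace and stop on an object; the grip force is fixed at half the most. Time passes only in rows, so rows that do not move let the fingers close. It gives the time, the measured TCP pose, the force, the opening and the grip force at its end, in the units of the state.
- telemetry.get_state(): the state, without advancing time (a new reading comes with each control period).
- optics.get_image(name): name is "side" or "top"; returns the picture (480x640x3 uint8, red, green, blue); there is no depth.
- optics.calibration(name): a dict with "intrinsics" (3x3 intrinsics, pixels), "camera_from_world" (4x4, takes a point from world to camera coordinates). Camera axes: x right, y down, z forward; pixel columns grow to the right and rows downward; lengths in mm; the calibration is good to about 2 mm. A picture is of the moment at which its call begins. calibration takes no time and is no camera call.
- job.job_done(): hands the job in; it is judged then, once.
The state is a dict: "t": time; "qpos": joint angles; "dq": joint speeds; "effort": joint torques, N m; "eef_pos": TCP position; "tcp_rot": TCP orientation; "contact_force": force on the tool from outside, world axes, zero at the start; "torque": the same for the moment, N m; "finger_gap": finger opening in mm; "grip_force": force on a finger pad.
Only numpy, scipy, OpenCV 4.12 (cv2) and the standard library are available. Lean on these libraries where they do the work, as an engineer would, in place of code of your own. Each camera call takes 0.05 s, during which the arm holds its last target. There are 200 camera calls.

## Working session

There is one attempt and no reset: what is moved stays moved. The work goes in short steps, Python scripts to look and compute and a tool call to move; the robot and the scene stay as the last step left them, time stands still between calls to the robot, and variables do not carry over. Pictures are saved under pics/ and viewed, at most 14 in all, crops included, and the job is handed in when it is done.

Besides the shell and the picture viewer there is one more tool, called in YAML: its name, and indented under it one key for each argument. servo_tool: Moves the arm, as the interface text tells. Its arguments: {"type":"object","properties":{"twist":{"type":"array","items":{"type":"array","items":{"type":"number"}}},"offset":{"type":"array","items":{"type":"array","items":{"type":"number"}}},"claw":{"type":"array","items":{"type":"number"}}},"required":["twist","offset","claw"]}

```bash
mkdir -p pics; python3 - <<'E'
from workcell import telemetry, optics
import cv2
for n in("top","side"):
    cv2.imwrite(f"pics/{n}0.png",optics.get_image(n)[:,:,::-1])
    c=optics.calibration(n);print(n,c["intrinsics"],c["camera_from_world"])
s=telemetry.get_state();print(s["t"],s["eef_pos"],s["tcp_rot"],s["finger_gap"])
E
```

```text
top [[532.12541179   0.         322.63253223]
 [  0.         532.12541179 241.41938356]
 [  0.           0.           1.        ]] [[ 5.57285189e-02 -9.98433784e-01 -4.93071403e-03  1.17571976e+00]
 [-9.78360431e-01 -5.36212111e-02 -1.99839019e-01  5.15956319e+02]
 [ 1.99261637e-01  1.59607481e-02 -9.79816337e-01  8.99457364e+02]
 [ 0.00000000e+00  0.00000000e+00  0.00000000e+00  1.00000000e+00]]
side [[456.41786576   0.         324.31212456]
 [  0.         456.41786576 237.02712418]
 [  0.           0.           1.        ]] [[-7.61545662e-01 -6.48055766e-01  8.48105610e-03  3.94649668e+02]
 [-3.93459081e-01  4.51885446e-01 -8.00618196e-01  2.15481387e+02]
 [ 5.15012773e-01 -6.13044263e-01 -5.99114827e-01  6.61188929e+02]
 [ 0.00000000e+00  0.00000000e+00  0.00000000e+00  1.00000000e+00]]
0.1 [ 267.75648649 -591.71410304  204.51375078] [[ 9.11120230e-01  4.12140456e-01 -4.12784501e-04]
 [ 4.12140561e-01 -9.11118846e-01  1.61466722e-03]
 [ 2.89373946e-04 -1.64128120e-03 -9.99998611e-01]] 93.98160792755607
```

View pics/top0.png

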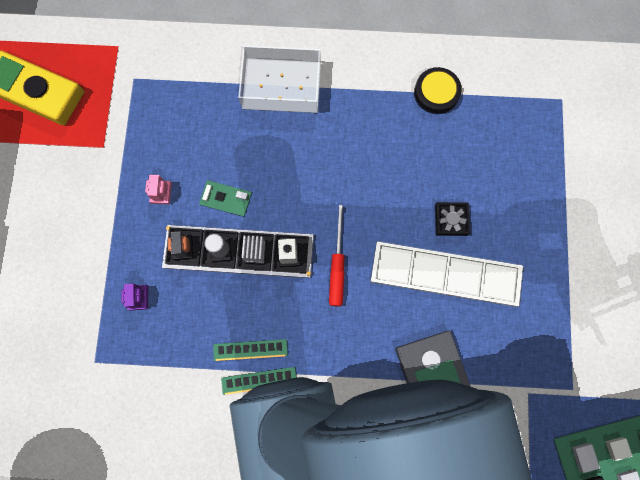

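View pics/side0.png

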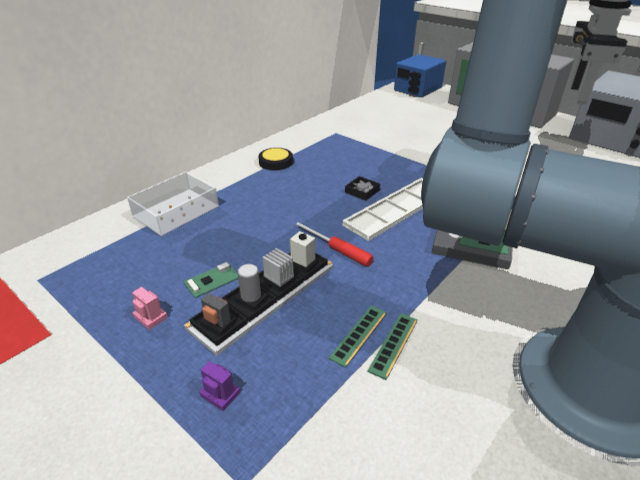

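```bash
cat > h.py <<'E'
import numpy as np, cv2
from workcell import telemetry, optics
def ray(n,uv,z):
    c=optics.calibration(n);K=c["intrinsics"];T=np.array(c["camera_from_world"]);R,t=T[:3,:3],T[:3,3]
    uv=np.atleast_2d(uv).astype(float);d=(R.T@np.linalg.inv(K)@np.c_[uv,np.ones(len(uv))].T).T;o=-R.T@t
    return (o+d*((z-o[2])/d[:,2])[:,None])[:,:2]
def rect(pts):
    (c,s,a)=cv2.minAreaRect(pts.astype(np.float32))
    return np.round(c,1),np.round(s,1),round(a,1)
E
python3 - <<'E'
from h import *
im=cv2.imread("pics/top0.png");hsv=cv2.cvtColor(im,cv2.COLOR_BGR2HSV)
nb=((hsv[...,1]<110)).astype(np.uint8)*255
for nm,(x0,y0,x1,y1),z in(("carrier",(362,232,530,315),14),("rack",(155,219,322,286),10)):
    m=np.zeros_like(nb);m[y0:y1,x0:x1]=nb[y0:y1,x0:x1]
    if nm=="rack": m[y0:y1,x0:x1]=(~((hsv[y0:y1,x0:x1,0]>95)&(hsv[y0:y1,x0:x1,0]<130)&(hsv[y0:y1,x0:x1,1]>110)))*255
    cs,_=cv2.findContours(m,cv2.RETR_EXTERNAL,cv2.CHAIN_APPROX_NONE);c=max(cs,key=cv2.contourArea)[:,0]
    print(nm,cv2.minAreaRect(c),rect(ray("top",c+0.0,z)))
cv2.imwrite("pics/c1.png",cv2.resize(im[215:287,155:325],None,fx=4.7,fy=4.7,interpolation=cv2.INTER_CUBIC))
s=cv2.imread("pics/side0.png");cv2.imwrite("pics/c2.png",cv2.resize(s[225:352,180:340],None,fx=4.7,fy=4.7,interpolation=cv2.INTER_CUBIC))
E
```

```text
carrier ((447.5946044921875, 273.43243408203125), (151.90467834472656, 42.743736267089844), 9.462322235107422) (array([ 476. , -200.6]), array([274.6,  79.6]), 83.5)
rack ((237.57888793945312, 250.7821044921875), (149.65065002441406, 45.10697937011719), 3.704627513885498) (array([497.6, 187.4]), array([279. ,  85.2]), 89.3)
```

View pics/c1.png

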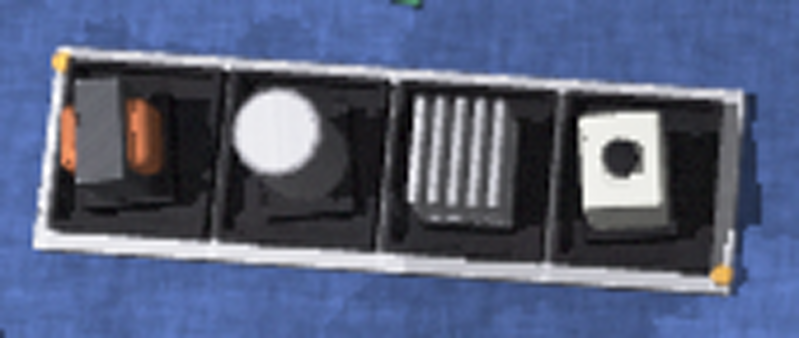

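View pics/c2.png

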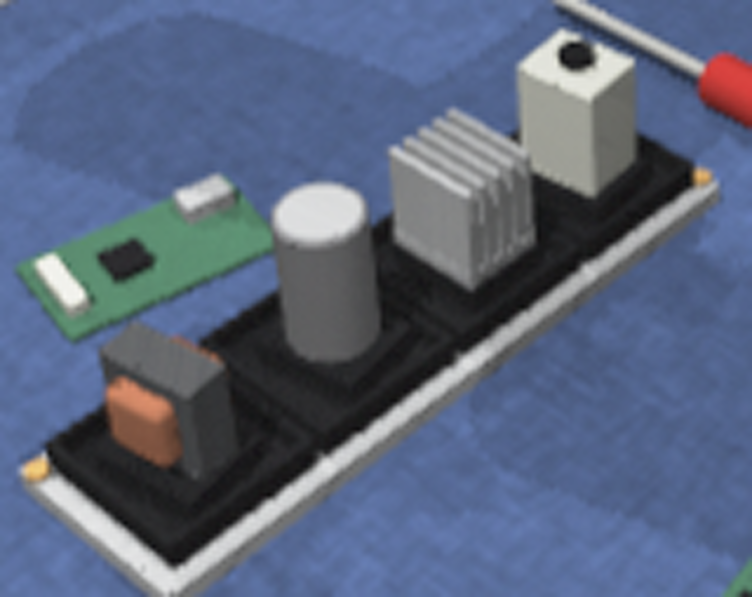

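```bash
python3 - <<'E'
from h import *
f=lambda p:np.array(p,float)/4.7+[155-.4,215-.4]
Q={"tr":([(77,82),(121,78),(127,178),(80,186)],65),"heat":([(415,96),(506,99),(500,210),(408,206)],69),"relay":([(578,115),(657,111),(664,208),(587,208)],75)}
for k,(p,z) in Q.items():
    w=ray("top",f(p),z);print(k,w.mean(0).round(1),np.linalg.norm(w-np.roll(w,-1,0),axis=1).round(0),"edge L/R dir deg",[round(float(np.degrees(np.arctan2(*(w[a]-w[b])[::-1]))),1) for a,b in((0,3),(1,2))])
print("cap",ray("top",f([(277,131),(277+43,131)]),81).round(1))
# rack line on top plate
w=ray("top",f([(63,50),(742,92),(728,292),(36,246)]),10);print("rack",w.mean(0),[np.degrees(np.arctan2(*(a-b)[::-1])) for a,b in((w[0],w[1]),(w[3],w[2]))])
im=cv2.imread("pics/top0.png")
cv2.imwrite("pics/c3.png",cv2.resize(im[236:310,362:530],None,fx=4.7,fy=4.7,interpolation=cv2.INTER_CUBIC))
a=np.radians(-6.5)
for c,ang in(((497.6,187.4),-.7),((476,-200.6),-6.5)):
  a=np.radians(ang);print([np.round([c[0]-np.sin(a)*y,c[1]+np.cos(a)*y],1) for y in(99,33,-33,-99)])
E
```

```text
tr [496.5 287.6] [17. 39. 18. 40.] edge L/R dir deg [8.1, 9.6]
heat [494.8 152.7] [34. 42. 34. 42.] edge L/R dir deg [1.3, 1.5]
relay [494.1  90.8] [29. 37. 28. 35.] edge L/R dir deg [9.6, 7.8]
cap [[497.  218. ]
 [497.9 202.1]]
rack [497.60230519 187.0887023 ] [np.float64(89.51231131511697), np.float64(89.3288218322439)]
[array([498.8, 286.4]), array([498. , 220.4]), array([497.2, 154.4]), array([496.4,  88.4])]
[array([ 487.2, -102.2]), array([ 479.7, -167.8]), array([ 472.3, -233.4]), array([ 464.8, -299. ])]
```

View pics/c3.png

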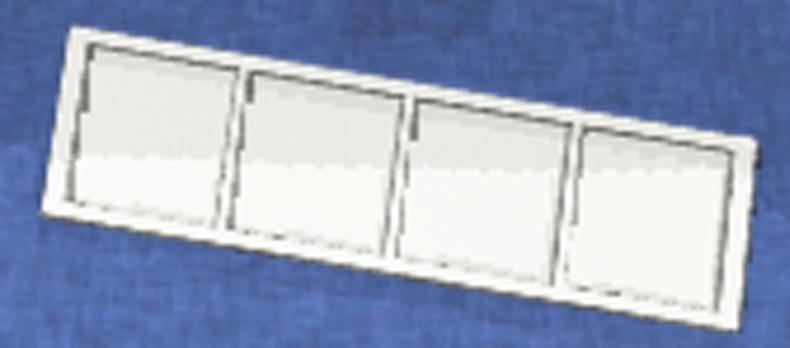

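Candidates: the transformer could be the copper/dark unit in the rack (181,243), the pink one (157,188) or the purple one (134,296). The crop shows the rack one has the steel core and copper coil, so I choose that. The order from the left is transformer, capacitor (214,243), heatsink (253,248), relay (288,249). The carrier is the white tray at (447,273), and all its bays are empty.

servo_tool:
  twist:
    - [0, 0, -8.29]
    - [0, 0, -8.29]
    - [0, 0, -8.29]
    - [0, 0, -8.29]
    - [0, 0, -8.29]
    - [0, 0, -8.29]
    - [0, 0, -8.29]
    - [0, 0, -8.29]
    - [0, 0, -8.29]
    - [0, 0, 0]
    - [0, 0, 0]
    - [0, 0, 0]
    - [0, 0, 0]
    - [0, 0, 0]
    - [0, 0, 0]
    - [0, 0, 0]
    - [0, 0, 0]
    - [0, 0, 0]
    - [0, 0, 0]
    - [0, 0, 0]
  offset:
    - [0, 0, 0]
    - [0, 0, 0]
    - [0, 0, 0]
    - [0, 0, 0]
    - [0, 0, 0]
    - [0, 0, 0]
    - [0, 0, 0]
    - [0, 0, 0]
    - [0, 0, 0]
    - [1.5, 0.65, 0]
    - [2.98, 1.29, 0]
    - [2.98, 1.29, 0]
    - [2.98, 1.29, 0]
    - [2.98, 1.29, 0]
    - [2.98, 1.29, 0]
    - [2.98, 1.29, 0]
    - [2.98, 1.29, 0]
    - [2.98, 1.29, 0]
    - [2.98, 1.29, 0]
    - [2.98, 1.29, 0]
  claw: [0, 0, 0, 0, 0, 0, 0, 0, 0, 0, 0, 0, 0, 0, 0, 0, 0, 0, 0, 0]

```text
t: 2.1
eef_pos: [353.0, -260.5, 205.1]
tcp_rot: [[-0.155, 0.988, -0.0], [0.988, 0.155, 0.0], [0.001, -0.0, -1.0]]
contact_force: [0.1, -0.2, 0.4]
finger_gap: 94.2
grip_force: 0.0
```

servo_tool:
  twist:
    - [0, 0, 0]
    - [0, 0, 0]
    - [0, 0, 0]
    - [0, 0, 0]
    - [0, 0, 0]
    - [0, 0, 0]
    - [0, 0, 0]
    - [0, 0, 0]
    - [0, 0, 0]
    - [0, 0, 0]
    - [0, 0, 0]
    - [0, 0, 0]
    - [0, 0, 0]
    - [0, 0, 0]
    - [0, 0, 0]
    - [0, 0, 0]
    - [0, 0, 0]
    - [0, 0, 0]
    - [0, 0, 0]
    - [0, 0, 0]
  offset:
    - [2.98, 1.29, 0]
    - [2.98, 1.29, 0]
    - [2.98, 1.29, 0]
    - [2.98, 1.29, 0]
    - [2.98, 1.29, 0]
    - [2.98, 1.29, 0]
    - [2.98, 1.29, 0]
    - [2.98, 1.29, 0]
    - [2.98, 1.29, 0]
    - [2.98, 1.29, 0]
    - [2.98, 1.29, 0]
    - [2.98, 1.29, 0]
    - [2.98, 1.29, 0]
    - [2.98, 1.29, 0]
    - [2.98, 1.29, 0]
    - [2.98, 1.29, 0]
    - [2.4, 1.1, 0]
    - [1.5, 0.6, 0]
    - [0, 0, 0]
    - [0, 0, 0]
  claw: [0, 0, 0, 0, 0, 0, 0, 0, 0, 0, 0, 0, 0, 0, 0, 0, 0, 0, 0, 0]

```text
t: 4.1
eef_pos: [493.2, 281.7, 205.1]
tcp_rot: [[-0.156, 0.988, -0.001], [0.988, 0.156, -0.001], [-0.001, -0.001, -1.0]]
contact_force: [1.0, -0.1, 0.0]
finger_gap: 93.7
grip_force: 0.0
```

servo_tool:
  twist:
    - [0, 0, 0]
    - [0, 0, 0]
    - [0, 0, 0]
    - [0, 0, 0]
    - [0, 0, 0]
    - [0, 0, 0]
    - [0, 0, 0]
    - [0, 0, 0]
    - [0, 0, 0]
    - [0, 0, 0]
    - [0, 0, 0]
  offset:
    - [0.53, 0.42, 1]
    - [0, 0, 2.5]
    - [0, 0, 2.5]
    - [0, 0, 2.5]
    - [0, 0, 2.5]
    - [0, 0, 2.5]
    - [0, 0, 2]
    - [0, 0, 1.2]
    - [0, 0, 0.5]
    - [0, 0, 0]
    - [0, 0, 0]
  claw: [0, 0, 0, 0, 0, 0, 0, 0, 0, 0, 0]

```text
t: 5.2
eef_pos: [497.7, 288.3, 34.4]
tcp_rot: [[-0.155, 0.988, 0.002], [0.988, 0.155, 0.001], [0.0, 0.002, -1.0]]
contact_force: [-0.6, 0.2, 1.1]
finger_gap: 93.9
grip_force: 0.0
```

```bash
python3 - <<'E'
from h import *
a=cv2.resize(optics.get_image("top")[190:310,100:330,::-1],None,fx=3,fy=3);b=cv2.resize(optics.get_image("side")[200:360,150:380,::-1],None,fx=1.4,fy=1.4)
c=np.zeros((360+224,690,3),np.uint8);c[:360]=a;c[360:,:322]=b;cv2.imwrite("pics/d1.png",c)
E
```

```text
(no output)
```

View pics/d1.png

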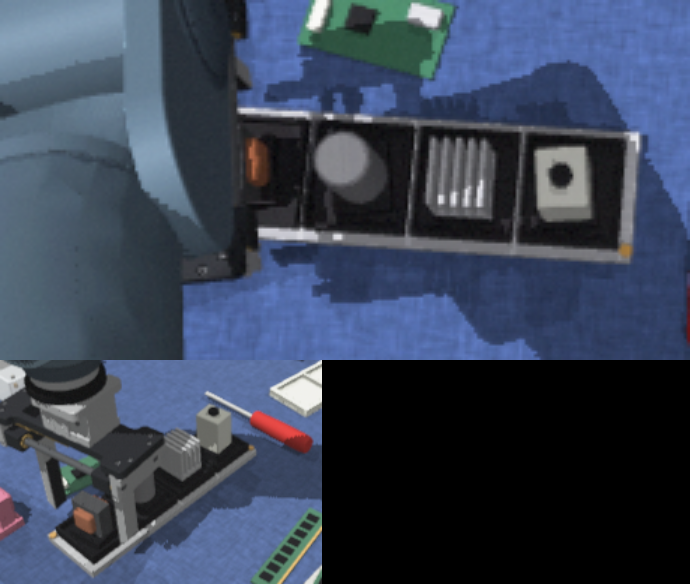

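The fingers straddle the transformer (side crop at about (90,515)) and clear its neighbours. Close and lift.

servo_tool:
  twist:
    - [0, 0, 0]
    - [0, 0, 0]
    - [0, 0, 0]
    - [0, 0, 0]
    - [0, 0, 0]
    - [0, 0, 0]
    - [0, 0, 0]
    - [0, 0, 0]
  offset:
    - [0, 0, 0]
    - [0, 0, 0]
    - [0, 0, 0]
    - [0, 0, 0]
    - [0, 0, 0]
    - [0, 0, 0]
    - [0, 0, 0]
    - [0, 0, 0]
  claw: [0.3, 0.5, 0.7, 1, 1, 1, 1, 1]

```text
t: 6.1
eef_pos: [496.8, 288.2, 33.4]
tcp_rot: [[-0.156, 0.988, -0.0], [0.988, 0.156, -0.0], [-0.0, -0.0, -1.0]]
contact_force: [-0.1, 0.4, 0.2]
finger_gap: 39.7
grip_force: 30.0
```

servo_tool:
  twist:
    - [0, 0, 0]
    - [0, 0, 0]
    - [0, 0, 0]
    - [0, 0, 0]
    - [0, 0, 0]
    - [0, 0, 0]
    - [0, 0, 0]
    - [0, 0, 0]
    - [0, 0, 0]
  offset:
    - [0, 0, -0.3]
    - [0, 0, -0.7]
    - [0, 0, -1.5]
    - [0, 0, -2]
    - [0, 0, -2]
    - [0, 0, -2]
    - [0, 0, -1.5]
    - [0, 0, -0.5]
    - [0, 0, 0]
  claw: [1, 1, 1, 1, 1, 1, 1, 1, 1]

```text
t: 7.0
eef_pos: [497.2, 288.3, 139.5]
tcp_rot: [[-0.156, 0.988, 0.002], [0.988, 0.156, 0.001], [0.0, 0.002, -1.0]]
contact_force: [-0.7, -0.6, -3.0]
finger_gap: 40.2
grip_force: 30.0
```

servo_tool:
  twist:
    - [0, 0, 3.85]
    - [0, 0, 3.85]
    - [0, 0, 3.85]
    - [0, 0, 3.85]
  offset:
    - [0, 0, 0]
    - [0, 0, 0]
    - [0, 0, 0]
    - [0, 0, 0]
  claw: [1, 1, 1, 1]

```text
t: 7.4
eef_pos: [495.9, 287.8, 136.9]
tcp_rot: [[0.115, 0.993, -0.003], [0.993, -0.115, -0.001], [-0.001, -0.003, -1.0]]
contact_force: [-0.4, 0.5, -2.8]
finger_gap: 39.8
grip_force: 30.0
```

servo_tool:
  twist:
    - [0, 0, 0]
    - [0, 0, 0]
    - [0, 0, 0]
    - [0, 0, 0]
    - [0, 0, 0]
    - [0, 0, 0]
    - [0, 0, 0]
    - [0, 0, 0]
    - [0, 0, 0]
    - [0, 0, 0]
    - [0, 0, 0]
    - [0, 0, 0]
    - [0, 0, 0]
    - [0, 0, 0]
    - [0, 0, 0]
    - [0, 0, 0]
    - [0, 0, 0]
    - [0, 0, 0]
    - [0, 0, 0]
    - [0, 0, 0]
  offset:
    - [-1, 0.05, 0]
    - [-2, 0.1, 0]
    - [-3.4, 0.2, 0]
    - [-3.4, 0.2, 0]
    - [-3.4, 0.2, 0]
    - [-3.4, 0.2, 0]
    - [-3.4, 0.2, 0]
    - [-3.4, 0.2, 0]
    - [-3.4, 0.2, 0]
    - [-3.4, 0.2, 0]
    - [-3.4, 0.2, 0]
    - [-3.4, 0.2, 0]
    - [-3.4, 0.2, 0]
    - [-3.4, 0.2, 0]
    - [-3.4, 0.2, 0]
    - [-3.4, 0.2, 0]
    - [-3.4, 0.2, 0]
    - [-2.7, 0.15, 0]
    - [-1.5, 0.1, 0]
    - [-0.5, 0.03, 0]
  claw: [1, 1, 1, 1, 1, 1, 1, 1, 1, 1, 1, 1, 1, 1, 1, 1, 1, 1, 1, 1]

```text
t: 9.4
eef_pos: [464.2, -300.0, 137.9]
tcp_rot: [[0.113, 0.994, -0.001], [0.994, -0.113, 0.001], [0.001, -0.001, -1.0]]
contact_force: [-0.6, -0.0, -2.4]
finger_gap: 39.5
grip_force: 30.0
```

servo_tool:
  twist:
    - [0, 0, 0]
    - [0, 0, 0]
    - [0, 0, 0]
    - [0, 0, 0]
    - [0, 0, 0]
  offset:
    - [0, 0, 0.5]
    - [0, 0, 2]
    - [0, 0, 2]
    - [0, 0, 1.5]
    - [0, 0, 0]
  claw: [1, 1, 1, 1, 1]

```text
t: 9.9
eef_pos: [463.5, -296.4, 75.6]
tcp_rot: [[0.111, 0.994, -0.004], [0.994, -0.111, 0.004], [0.004, -0.005, -1.0]]
contact_force: [-1.1, 0.2, -2.9]
finger_gap: 39.5
grip_force: 30.0
```

```bash
python3 - <<'E'
from h import *
print(telemetry.get_state()["eef_pos"])
a=optics.get_image("top")[:,:,::-1]
cv2.imwrite("pics/d2.png",cv2.resize(a[180:330,340:560],None,fx=3,fy=3))
E
```

```text
[ 463.48791859 -296.39321766   75.60599366]
```

View pics/d2.png

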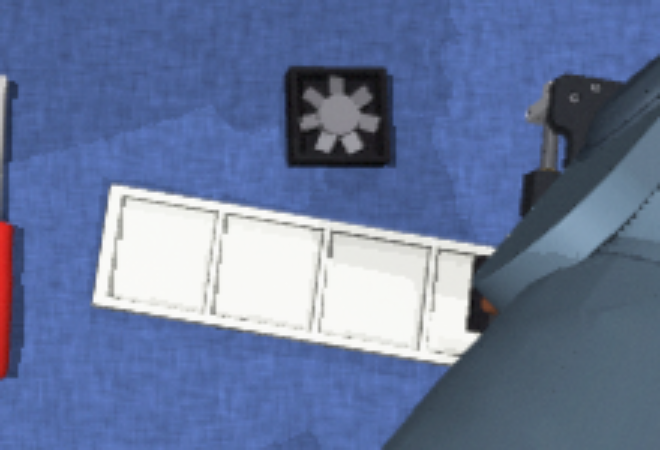

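The transformer is over the rightmost bay (foot edge at about crop (480,295)). Lower it to the floor and release.

servo_tool:
  twist:
    - [0, 0, 0]
    - [0, 0, 0]
    - [0, 0, 0]
    - [0, 0, 0]
    - [0, 0, 0]
    - [0, 0, 0]
  offset:
    - [0, 0.1, 1]
    - [0, 0, 1.5]
    - [0, 0, 1.2]
    - [0, 0, 0.7]
    - [0, 0, 0.35]
    - [0, 0, 0]
  claw: [1, 1, 1, 1, 1, 1]

```text
t: 10.55
eef_pos: [465.7, -298.8, 30.3]
tcp_rot: [[0.113, 0.994, -0.001], [0.994, -0.113, 0.001], [0.001, -0.001, -1.0]]
contact_force: [0.0, 0.0, -3.5]
finger_gap: 39.8
grip_force: 30.0
```

servo_tool:
  twist:
    - [0, 0, 0]
    - [0, 0, 0]
    - [0, 0, 0]
  offset:
    - [0, 0, 0.2]
    - [0, 0, 0.2]
    - [0, 0, 0]
  claw: [1, 1, 1]

```text
t: 10.85
eef_pos: [466.0, -299.1, 27.0]
tcp_rot: [[0.112, 0.994, 0.0], [0.994, -0.112, -0.0], [-0.0, 0.0, -1.0]]
contact_force: [-0.5, -0.4, -3.0]
finger_gap: 40.1
grip_force: 30.0
```

servo_tool:
  twist:
    - [0, 0, 0]
    - [0, 0, 0]
    - [0, 0, 0]
  offset:
    - [0, 0, 0.1]
    - [0, 0, 0.05]
    - [0, 0, 0]
  claw: [1, 1, 1]

```text
t: 11.15
eef_pos: [466.2, -299.3, 26.4]
tcp_rot: [[0.112, 0.994, 0.0], [0.994, -0.112, -0.0], [-0.0, 0.0, -1.0]]
contact_force: [-2.1, 1.8, 5.8]
finger_gap: 39.6
grip_force: 30.0
```

servo_tool:
  twist:
    - [0, 0, 0]
    - [0, 0, 0]
    - [0, 0, 0]
    - [0, 0, 0]
    - [0, 0, 0]
    - [0, 0, 0]
    - [0, 0, 0]
    - [0, 0, 0]
    - [0, 0, 0]
    - [0, 0, 0]
    - [0, 0, 0]
    - [0, 0, 0]
  offset:
    - [0, 0, 0]
    - [0, 0, 0]
    - [0, 0, 0]
    - [0, 0, 0]
    - [0, 0, -0.5]
    - [0, 0, -1.5]
    - [0, 0, -2.5]
    - [0, 0, -2.5]
    - [0, 0, -2.5]
    - [0, 0, -1.5]
    - [0, 0, -0.5]
    - [0, 0, 0]
  claw: [0.4, 0.2, 0, 0, 0, 0, 0, 0, 0, 0, 0, 0]

```text
t: 12.35
eef_pos: [466.1, -299.3, 141.1]
tcp_rot: [[0.112, 0.994, 0.001], [0.994, -0.112, -0.001], [-0.001, 0.001, -1.0]]
contact_force: [0.3, 0.3, -0.1]
finger_gap: 94.3
grip_force: 0.0
```

servo_tool:
  twist:
    - [0, 0, -7.2]
    - [0, 0, -7.2]
    - [0, 0, 0]
    - [0, 0, 0]
    - [0, 0, 0]
    - [0, 0, 0]
    - [0, 0, 0]
    - [0, 0, 0]
    - [0, 0, 0]
    - [0, 0, 0]
    - [0, 0, 0]
    - [0, 0, 0]
    - [0, 0, 0]
    - [0, 0, 0]
    - [0, 0, 0]
    - [0, 0, 0]
    - [0, 0, 0]
    - [0, 0, 0]
    - [0, 0, 0]
    - [0, 0, 0]
  offset:
    - [0, 0, 0]
    - [0, 0, 0]
    - [1.5, 0.3, 0]
    - [2.5, 0.5, 0]
    - [3.2, 0.65, 0]
    - [3.2, 0.65, 0]
    - [3.2, 0.65, 0]
    - [3.2, 0.65, 0]
    - [3.2, 0.65, 0]
    - [3.2, 0.65, 0]
    - [3.2, 0.65, 0]
    - [3.2, 0.65, 0]
    - [3.2, 0.65, 0]
    - [3.2, 0.65, 0]
    - [3.2, 0.65, 0]
    - [3.2, 0.65, 0]
    - [3.2, 0.65, 0]
    - [2.6, 0.5, 0]
    - [1.7, 0.34, 0]
    - [0.9, 0.17, 0]
  claw: [0, 0, 0, 0, 0, 0, 0, 0, 0, 0, 0, 0, 0, 0, 0, 0, 0, 0, 0, 0]

```text
t: 14.35
eef_pos: [495.8, 220.0, 139.3]
tcp_rot: [[-0.138, 0.99, -0.002], [0.99, 0.138, -0.0], [0.0, -0.002, -1.0]]
contact_force: [0.4, 0.0, -0.4]
finger_gap: 93.8
grip_force: 0.0
```

servo_tool:
  twist:
    - [0, 0, 0]
    - [0, 0, 0]
  offset:
    - [0, 0, 0]
    - [0, 0, 0]
  claw: [0, 0]

```text
t: 14.55
eef_pos: [496.8, 217.9, 140.0]
tcp_rot: [[-0.137, 0.991, -0.001], [0.991, 0.137, -0.0], [-0.0, -0.001, -1.0]]
contact_force: [-0.1, 1.0, 0.7]
finger_gap: 94.1
grip_force: 0.0
```

```bash
python3 - <<'E'
from h import *
a=optics.get_image("top")[:,:,::-1]
cv2.imwrite("pics/d3.png",cv2.resize(a[180:330,340:560],None,fx=3,fy=3))
E
```

```text
(no output)
```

View pics/d3.png

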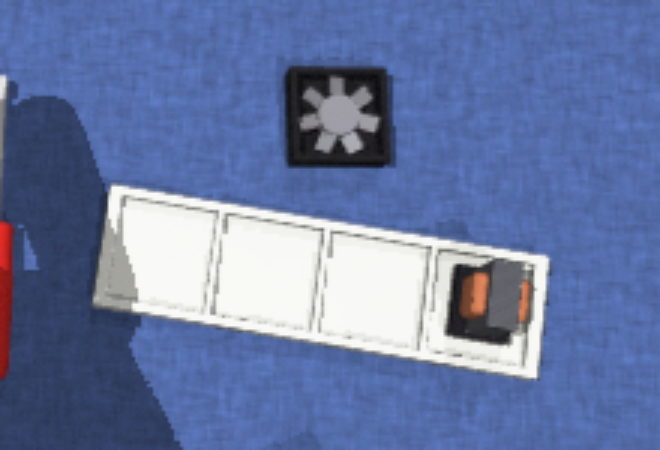

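The transformer stands upright inside the rightmost bay (crop (490,300)). Next is the capacitor.

servo_tool:
  twist:
    - [0, 0, 0]
    - [0, 0, 0]
    - [0, 0, 0]
    - [0, 0, 0]
    - [0, 0, 0]
    - [0, 0, 0]
    - [0, 0, 0]
    - [0, 0, 0]
    - [0, 0, 0]
    - [0, 0, 0]
    - [0, 0, 0]
    - [0, 0, 0]
    - [0, 0, 0]
    - [0, 0, 0]
    - [0, 0, 0]
  offset:
    - [0, 0, 1]
    - [0, 0, 2]
    - [0, 0, 2.5]
    - [0, 0, 2.2]
    - [0, 0, 1.5]
    - [0, 0, 0.7]
    - [0, 0, 0.3]
    - [0, 0, 0]
    - [0, 0, 0]
    - [0, 0, 0]
    - [0, 0, 0]
    - [0, 0, 0]
    - [0, 0, 0]
    - [0, 0, 0]
    - [0, 0, 0]
  claw: [0, 0, 0, 0, 0, 0, 0, 0, 0.3, 0.5, 0.65, 1, 1, 1, 1]

```text
t: 16.1
eef_pos: [497.3, 218.3, 38.5]
tcp_rot: [[-0.138, 0.99, -0.0], [0.99, 0.138, 0.0], [0.0, -0.0, -1.0]]
contact_force: [0.5, 0.6, -0.1]
finger_gap: 41.3
grip_force: 0.0
```

servo_tool:
  twist:
    - [0, 0, 0]
    - [0, 0, 0]
    - [0, 0, 0]
    - [0, 0, 0]
    - [0, 0, 0]
    - [0, 0, 0]
    - [0, 0, 0]
    - [0, 0, 0]
    - [0, 0, 0]
  offset:
    - [0, 0, -0.3]
    - [0, 0, -0.7]
    - [0, 0, -1.5]
    - [0, 0, -2]
    - [0, 0, -2]
    - [0, 0, -2]
    - [0, 0, -1.5]
    - [0, 0, -0.5]
    - [0, 0, 0]
  claw: [1, 1, 1, 1, 1, 1, 1, 1, 1]

```text
t: 17.0
eef_pos: [497.8, 218.3, 144.4]
tcp_rot: [[-0.138, 0.99, 0.002], [0.99, 0.138, 0.0], [0.0, 0.002, -1.0]]
contact_force: [0.1, -0.7, -1.2]
finger_gap: 33.5
grip_force: 30.0
```

servo_tool:
  twist:
    - [0, 0, 4.8]
    - [0, 0, 4.8]
    - [0, 0, 4.8]
    - [0, 0, 0]
    - [0, 0, 0]
    - [0, 0, 0]
    - [0, 0, 0]
    - [0, 0, 0]
    - [0, 0, 0]
    - [0, 0, 0]
    - [0, 0, 0]
    - [0, 0, 0]
    - [0, 0, 0]
    - [0, 0, 0]
    - [0, 0, 0]
    - [0, 0, 0]
    - [0, 0, 0]
    - [0, 0, 0]
    - [0, 0, 0]
    - [0, 0, 0]
  offset:
    - [0, 0, 0]
    - [0, 0, 0]
    - [0, 0, 0]
    - [-1, 0.06, 0]
    - [-2, 0.12, 0]
    - [-3.3, 0.19, 0]
    - [-3.3, 0.19, 0]
    - [-3.3, 0.19, 0]
    - [-3.3, 0.19, 0]
    - [-3.3, 0.19, 0]
    - [-3.3, 0.19, 0]
    - [-3.3, 0.19, 0]
    - [-3.3, 0.19, 0]
    - [-3.3, 0.19, 0]
    - [-3.3, 0.19, 0]
    - [-3.3, 0.19, 0]
    - [-2.8, 0.16, 0]
    - [-1.9, 0.11, 0]
    - [-0.85, 0.05, 0]
    - [-0.3, 0.02, 0]
  claw: [1, 1, 1, 1, 1, 1, 1, 1, 1, 1, 1, 1, 1, 1, 1, 1, 1, 1, 1, 1]

```text
t: 19.0
eef_pos: [471.9, -233.8, 142.9]
tcp_rot: [[0.113, 0.994, -0.001], [0.994, -0.113, 0.001], [0.001, -0.001, -1.0]]
contact_force: [-0.2, 0.9, -0.7]
finger_gap: 33.4
grip_force: 30.0
```

servo_tool:
  twist:
    - [0, 0, 0]
    - [0, 0, 0]
    - [0, 0, 0]
    - [0, 0, 0]
    - [0, 0, 0]
    - [0, 0, 0]
    - [0, 0, 0]
    - [0, 0, 0]
  offset:
    - [0, 0, 0.5]
    - [0, 0, 1.5]
    - [0, 0, 2.2]
    - [0, 0, 2.2]
    - [0, 0, 1.5]
    - [0, 0, 0.8]
    - [0, 0, 0.3]
    - [0, 0, 0]
  claw: [1, 1, 1, 1, 1, 1, 1, 1]

```text
t: 19.8
eef_pos: [472.7, -233.2, 53.5]
tcp_rot: [[0.112, 0.994, 0.0], [0.994, -0.112, -0.0], [-0.0, 0.0, -1.0]]
contact_force: [0.2, -0.4, -0.3]
finger_gap: 33.5
grip_force: 30.0
```

servo_tool:
  twist:
    - [0, 0, 0]
    - [0, 0, 0]
    - [0, 0, 0]
    - [0, 0, 0]
    - [0, 0, 0]
  offset:
    - [0, 0, 0.8]
    - [0, 0, 0.5]
    - [0, 0, 0.3]
    - [0, 0, 0]
    - [0, 0, 0]
  claw: [1, 1, 1, 1, 1]

```text
t: 20.3
eef_pos: [472.6, -233.4, 37.5]
tcp_rot: [[0.112, 0.994, 0.0], [0.994, -0.112, -0.0], [-0.0, 0.0, -1.0]]
contact_force: [0.3, -1.0, -0.1]
finger_gap: 33.0
grip_force: 30.0
```

servo_tool:
  twist:
    - [0, 0, 0]
    - [0, 0, 0]
    - [0, 0, 0]
  offset:
    - [0, 0, 0.15]
    - [0, 0, 0]
    - [0, 0, 0]
  claw: [1, 1, 1]

```text
t: 20.6
eef_pos: [472.6, -233.4, 36.0]
tcp_rot: [[0.112, 0.994, 0.0], [0.994, -0.112, -0.0], [-0.0, 0.0, -1.0]]
contact_force: [0.5, -0.2, -0.4]
finger_gap: 33.3
grip_force: 30.0
```

servo_tool:
  twist:
    - [0, 0, 0]
    - [0, 0, 0]
    - [0, 0, 0]
  offset:
    - [0, 0, 0.1]
    - [0, 0, 0]
    - [0, 0, 0]
  claw: [1, 1, 1]

```text
t: 20.9
eef_pos: [472.5, -233.3, 34.9]
tcp_rot: [[0.112, 0.994, -0.0], [0.994, -0.112, 0.0], [0.0, -0.0, -1.0]]
contact_force: [0.1, -1.7, -1.5]
finger_gap: 33.7
grip_force: 30.0
```

servo_tool:
  twist:
    - [0, 0, 0]
    - [0, 0, 0]
    - [0, 0, 0]
  offset:
    - [0, 0, 0.1]
    - [0, 0, 0]
    - [0, 0, 0]
  claw: [1, 1, 1]

```text
t: 21.2
eef_pos: [472.5, -233.3, 33.9]
tcp_rot: [[0.112, 0.994, -0.0], [0.994, -0.112, 0.0], [0.0, -0.0, -1.0]]
contact_force: [0.2, 0.0, -1.1]
finger_gap: 33.5
grip_force: 30.0
```

servo_tool:
  twist:
    - [0, 0, 0]
    - [0, 0, 0]
    - [0, 0, 0]
  offset:
    - [0, 0, 0.1]
    - [0, 0, 0]
    - [0, 0, 0]
  claw: [1, 1, 1]

```text
t: 21.5
eef_pos: [472.6, -233.4, 33.7]
tcp_rot: [[0.112, 0.994, -0.0], [0.994, -0.112, 0.0], [0.0, -0.0, -1.0]]
contact_force: [-2.6, 1.5, 5.1]
finger_gap: 33.7
grip_force: 30.0
```

servo_tool:
  twist:
    - [0, 0, 0]
    - [0, 0, 0]
    - [0, 0, 0]
    - [0, 0, 0]
    - [0, 0, 0]
    - [0, 0, 0]
    - [0, 0, 0]
    - [0, 0, 0]
    - [0, 0, 0]
    - [0, 0, 0]
    - [0, 0, 0]
    - [0, 0, 0]
  offset:
    - [0, 0, 0]
    - [0, 0, 0]
    - [0, 0, 0]
    - [0, 0, 0]
    - [0, 0, -0.5]
    - [0, 0, -1.5]
    - [0, 0, -2.5]
    - [0, 0, -2.5]
    - [0, 0, -2.5]
    - [0, 0, -1]
    - [0, 0, -0.5]
    - [0, 0, 0]
  claw: [0.5, 0.2, 0, 0, 0, 0, 0, 0, 0, 0, 0, 0]

```text
t: 22.7
eef_pos: [472.6, -233.4, 143.3]
tcp_rot: [[0.112, 0.994, 0.0], [0.994, -0.112, -0.0], [-0.0, 0.001, -1.0]]
contact_force: [0.2, -0.1, -0.0]
finger_gap: 93.8
grip_force: 0.0
```

servo_tool:
  twist:
    - [0, 0, -7.85]
    - [0, 0, 0]
    - [0, 0, 0]
    - [0, 0, 0]
    - [0, 0, 0]
    - [0, 0, 0]
    - [0, 0, 0]
    - [0, 0, 0]
    - [0, 0, 0]
    - [0, 0, 0]
    - [0, 0, 0]
    - [0, 0, 0]
    - [0, 0, 0]
    - [0, 0, 0]
    - [0, 0, 0]
    - [0, 0, 0]
    - [0, 0, 0]
    - [0, 0, 0]
  offset:
    - [0, 0, 0]
    - [1.5, 0.12, 0]
    - [2.5, 0.2, 0]
    - [3.4, 0.28, 0]
    - [3.4, 0.28, 0]
    - [3.4, 0.28, 0]
    - [3.4, 0.28, 0]
    - [3.4, 0.28, 0]
    - [3.4, 0.28, 0]
    - [3.4, 0.28, 0]
    - [3.4, 0.28, 0]
    - [3, 0.25, 0]
    - [2, 0.16, 0]
    - [1.3, 0.11, 0]
    - [0.8, 0.06, 0]
    - [0.25, 0.02, 0]
    - [0, 0, 0]
    - [0, 0, 0]
  claw: [0, 0, 0, 0, 0, 0, 0, 0, 0, 0, 0, 0, 0, 0, 0, 0, 0, 0]

```text
t: 24.5
eef_pos: [494.7, 152.2, 142.9]
tcp_rot: [[-0.023, 1.0, -0.0], [1.0, 0.023, -0.0], [-0.0, -0.0, -1.0]]
contact_force: [0.6, -0.3, -0.2]
finger_gap: 94.2
grip_force: 0.0
```

```bash
python3 - <<'E'
from h import *
a=cv2.resize(optics.get_image("top")[210:320,340:560,::-1],None,fx=2.5,fy=2.5);b=cv2.resize(optics.get_image("side")[160:340,180:480,::-1],None,fx=1.8,fy=1.8)
c=np.zeros((600,550,3),np.uint8);c[:275]=a;c[275:599,:540]=b;cv2.imwrite("pics/d4.png",c)
E
```

```text
(no output)
```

View pics/d4.png

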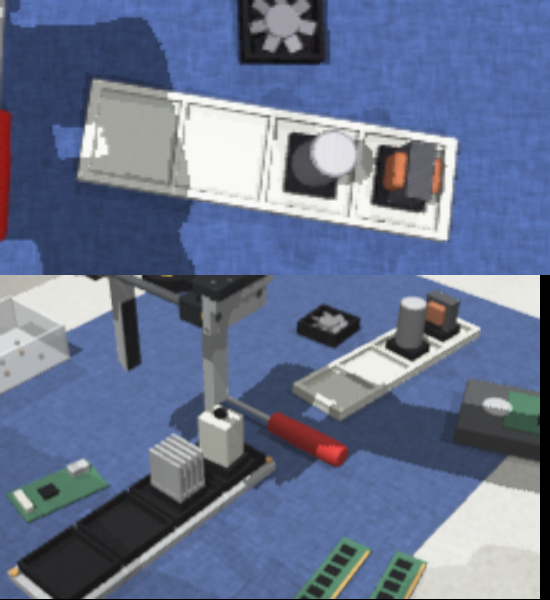

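The capacitor stands upright in the third bay (crop (315,165)). Next is the heatsink.

servo_tool:
  twist:
    - [0, 0, 0]
    - [0, 0, 0]
    - [0, 0, 0]
    - [0, 0, 0]
    - [0, 0, 0]
    - [0, 0, 0]
    - [0, 0, 0]
    - [0, 0, 0]
    - [0, 0, 0]
    - [0, 0, 0]
    - [0, 0, 0]
    - [0, 0, 0]
    - [0, 0, 0]
    - [0, 0, 0]
    - [0, 0, 0]
    - [0, 0, 0]
    - [0, 0, 0]
  offset:
    - [0, 0, 1]
    - [0, 0, 2]
    - [0, 0, 2.5]
    - [0, 0, 2.5]
    - [0, 0, 1.7]
    - [0, 0, 0.8]
    - [0, 0, 0.4]
    - [0, 0, 0]
    - [0, 0, 0]
    - [0, 0, 0]
    - [0, 0, 0]
    - [0, 0, 0]
    - [0, 0, 0]
    - [0, 0, 0]
    - [0, 0, 0]
    - [0, 0, 0]
    - [0, 0, 0]
  claw: [0, 0, 0, 0, 0, 0, 0, 0, 0.3, 0.5, 0.7, 1, 1, 1, 1, 1, 1]

```text
t: 26.3
eef_pos: [494.8, 152.8, 34.0]
tcp_rot: [[-0.024, 1.0, 0.0], [1.0, 0.024, 0.0], [0.0, 0.0, -1.0]]
contact_force: [-0.0, 0.0, -0.1]
finger_gap: 39.9
grip_force: 29.9
```

servo_tool:
  twist:
    - [0, 0, 0]
    - [0, 0, 0]
    - [0, 0, 0]
    - [0, 0, 0]
    - [0, 0, 0]
    - [0, 0, 0]
    - [0, 0, 0]
    - [0, 0, 0]
    - [0, 0, 0]
  offset:
    - [0, 0, -0.3]
    - [0, 0, -0.7]
    - [0, 0, -1.5]
    - [0, 0, -2]
    - [0, 0, -2]
    - [0, 0, -2]
    - [0, 0, -1.5]
    - [0, 0, -0.5]
    - [0, 0, 0]
  claw: [1, 1, 1, 1, 1, 1, 1, 1, 1]

```text
t: 27.2
eef_pos: [495.0, 152.9, 139.6]
tcp_rot: [[-0.024, 1.0, 0.001], [1.0, 0.024, 0.0], [0.0, 0.001, -1.0]]
contact_force: [0.6, 0.5, -1.8]
finger_gap: 40.2
grip_force: 29.9
```

servo_tool:
  twist:
    - [0, 0, 3.92]
    - [0, 0, 3.92]
    - [0, 0, 0]
    - [0, 0, 0]
    - [0, 0, 0]
    - [0, 0, 0]
    - [0, 0, 0]
    - [0, 0, 0]
    - [0, 0, 0]
    - [0, 0, 0]
    - [0, 0, 0]
    - [0, 0, 0]
    - [0, 0, 0]
    - [0, 0, 0]
    - [0, 0, 0]
    - [0, 0, 0]
    - [0, 0, 0]
  offset:
    - [0, 0, 0]
    - [0, 0, 0]
    - [-1, 0.07, 0]
    - [-2, 0.13, 0]
    - [-3.3, 0.22, 0]
    - [-3.3, 0.22, 0]
    - [-3.3, 0.22, 0]
    - [-3.3, 0.22, 0]
    - [-3.3, 0.22, 0]
    - [-3.3, 0.22, 0]
    - [-3.3, 0.22, 0]
    - [-2.8, 0.18, 0]
    - [-1.9, 0.12, 0]
    - [-0.85, 0.06, 0]
    - [-0.37, 0.02, 0]
    - [0, 0, 0]
    - [0, 0, 0]
  claw: [1, 1, 1, 1, 1, 1, 1, 1, 1, 1, 1, 1, 1, 1, 1, 1, 1]

```text
t: 28.9
eef_pos: [479.7, -166.9, 138.7]
tcp_rot: [[0.111, 0.994, -0.0], [0.994, -0.111, 0.001], [0.0, -0.001, -1.0]]
contact_force: [0.3, 0.6, -2.3]
finger_gap: 40.0
grip_force: 29.9
```

servo_tool:
  twist:
    - [0, 0, 0]
    - [0, 0, 0]
    - [0, 0, 0]
    - [0, 0, 0]
    - [0, 0, 0]
    - [0, 0, 0]
    - [0, 0, 0]
    - [0, 0, 0]
    - [0, 0, 0]
    - [0, 0, 0]
  offset:
    - [0, 0, 0.5]
    - [0, 0, 1.5]
    - [0, 0, 2.2]
    - [0, 0, 2.2]
    - [0, 0, 2]
    - [0, 0, 1.3]
    - [0, 0, 0.8]
    - [0, 0, 0.4]
    - [0, 0, 0]
    - [0, 0, 0]
  claw: [1, 1, 1, 1, 1, 1, 1, 1, 1, 1]

```text
t: 29.9
eef_pos: [480.5, -168.1, 30.7]
tcp_rot: [[0.112, 0.994, 0.001], [0.994, -0.112, -0.001], [-0.001, 0.001, -1.0]]
contact_force: [0.5, 0.6, -1.7]
finger_gap: 39.9
grip_force: 29.9
```

servo_tool:
  twist:
    - [0, 0, 0]
    - [0, 0, 0]
    - [0, 0, 0]
  offset:
    - [0, 0, 0.15]
    - [0, 0, 0]
    - [0, 0, 0]
  claw: [1, 1, 1]

```text
t: 30.2
eef_pos: [480.0, -167.9, 28.7]
tcp_rot: [[0.112, 0.994, 0.0], [0.994, -0.112, -0.0], [-0.0, 0.0, -1.0]]
contact_force: [-0.2, -0.7, -2.1]
finger_gap: 39.7
grip_force: 29.9
```

servo_tool:
  twist:
    - [0, 0, 0]
    - [0, 0, 0]
    - [0, 0, 0]
    - [0, 0, 0]
  offset:
    - [0, 0, 0.1]
    - [0, 0, 0.08]
    - [0, 0, 0]
    - [0, 0, 0]
  claw: [1, 1, 1, 1]

```text
t: 30.6
eef_pos: [479.9, -167.8, 27.0]
tcp_rot: [[0.112, 0.994, -0.0], [0.994, -0.112, -0.0], [-0.0, -0.0, -1.0]]
contact_force: [-2.4, 0.8, 2.8]
finger_gap: 39.8
grip_force: 29.9
```

servo_tool:
  twist:
    - [0, 0, 0]
    - [0, 0, 0]
    - [0, 0, 0]
    - [0, 0, 0]
    - [0, 0, 0]
    - [0, 0, 0]
    - [0, 0, 0]
    - [0, 0, 0]
    - [0, 0, 0]
    - [0, 0, 0]
    - [0, 0, 0]
    - [0, 0, 0]
  offset:
    - [0, 0, 0]
    - [0, 0, 0]
    - [0, 0, 0]
    - [0, 0, 0]
    - [0, 0, -0.5]
    - [0, 0, -1.5]
    - [0, 0, -2.5]
    - [0, 0, -2.5]
    - [0, 0, -2.5]
    - [0, 0, -1.5]
    - [0, 0, -0.5]
    - [0, 0, 0]
  claw: [0.5, 0.2, 0, 0, 0, 0, 0, 0, 0, 0, 0, 0]

```text
t: 31.8
eef_pos: [480.2, -167.9, 142.3]
tcp_rot: [[0.112, 0.994, 0.001], [0.994, -0.112, -0.001], [-0.001, 0.001, -1.0]]
contact_force: [0.3, -0.1, -0.7]
finger_gap: 94.2
grip_force: 0.0
```

servo_tool:
  twist:
    - [0, 0, -7.55]
    - [0, 0, -7.55]
    - [0, 0, 0]
    - [0, 0, 0]
    - [0, 0, 0]
    - [0, 0, 0]
    - [0, 0, 0]
    - [0, 0, 0]
    - [0, 0, 0]
    - [0, 0, 0]
    - [0, 0, 0]
    - [0, 0, 0]
    - [0, 0, 0]
    - [0, 0, 0]
    - [0, 0, 0]
  offset:
    - [0, 0, 0]
    - [0, 0, 0]
    - [1.5, 0.31, 0]
    - [2.5, 0.53, 0]
    - [3.3, 0.69, 0]
    - [3.3, 0.69, 0]
    - [3.3, 0.69, 0]
    - [3.3, 0.69, 0]
    - [3.3, 0.69, 0]
    - [2.4, 0.5, 0]
    - [1.4, 0.3, 0]
    - [0.8, 0.18, 0]
    - [0.25, 0.05, 0]
    - [0, 0, 0]
    - [0, 0, 0]
  claw: [0, 0, 0, 0, 0, 0, 0, 0, 0, 0, 0, 0, 0, 0, 0]

```text
t: 33.3
eef_pos: [494.3, 90.2, 141.6]
tcp_rot: [[-0.149, 0.989, -0.0], [0.989, 0.149, -0.0], [-0.0, -0.0, -1.0]]
contact_force: [0.6, -0.4, -1.2]
finger_gap: 94.5
grip_force: 0.0
```

```bash
python3 - <<'E'
from h import *
a=cv2.resize(optics.get_image("top")[210:320,340:560,::-1],None,fx=2.5,fy=2.5);b=cv2.resize(optics.get_image("side")[160:340,180:480,::-1],None,fx=1.8,fy=1.8)
c=np.zeros((600,550,3),np.uint8);c[:275]=a;c[275:599,:540]=b;cv2.imwrite("pics/d5.png",c)
E
```

```text
(no output)
```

View pics/d5.png

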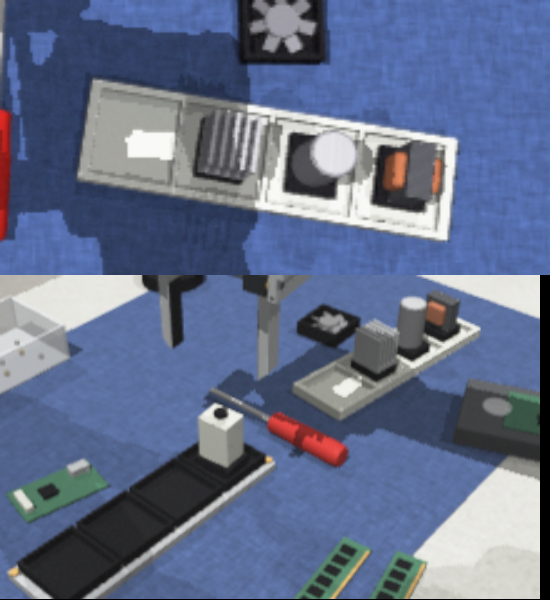

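The heatsink stands upright in the second bay (crop (228,150)). Last is the relay.

servo_tool:
  twist:
    - [0, 0, 0]
    - [0, 0, 0]
    - [0, 0, 0]
    - [0, 0, 0]
    - [0, 0, 0]
    - [0, 0, 0]
    - [0, 0, 0]
    - [0, 0, 0]
    - [0, 0, 0]
    - [0, 0, 0]
    - [0, 0, 0]
    - [0, 0, 0]
    - [0, 0, 0]
    - [0, 0, 0]
    - [0, 0, 0]
    - [0, 0, 0]
    - [0, 0, 0]
    - [0, 0, 0]
  offset:
    - [0, 0, 1]
    - [0, 0, 2]
    - [0, 0, 2.5]
    - [0, 0, 2.3]
    - [0, 0, 1.6]
    - [0, 0, 0.8]
    - [0, 0, 0.4]
    - [0, 0, 0]
    - [0, 0, 0]
    - [0, 0, 0]
    - [0, 0, 0]
    - [0, 0, 0]
    - [0, 0, 0]
    - [0, 0, 0]
    - [0, 0, 0]
    - [0, 0, 0]
    - [0, 0, 0]
    - [0, 0, 0]
  claw: [0, 0, 0, 0, 0, 0, 0, 0, 0.3, 0.5, 0.7, 1, 1, 1, 1, 1, 1, 1]

```text
t: 35.2
eef_pos: [494.2, 90.9, 35.6]
tcp_rot: [[-0.151, 0.989, -0.0], [0.989, 0.151, -0.0], [0.0, -0.0, -1.0]]
contact_force: [0.0, 0.4, 0.0]
finger_gap: 36.2
grip_force: 29.6
```

servo_tool:
  twist:
    - [0, 0, 0]
    - [0, 0, 0]
    - [0, 0, 0]
    - [0, 0, 0]
    - [0, 0, 0]
    - [0, 0, 0]
    - [0, 0, 0]
    - [0, 0, 0]
    - [0, 0, 0]
  offset:
    - [0, 0, -0.3]
    - [0, 0, -0.7]
    - [0, 0, -1.5]
    - [0, 0, -2]
    - [0, 0, -2]
    - [0, 0, -2]
    - [0, 0, -1.5]
    - [0, 0, -0.5]
    - [0, 0, 0]
  claw: [1, 1, 1, 1, 1, 1, 1, 1, 1]

```text
t: 36.1
eef_pos: [494.8, 90.9, 141.6]
tcp_rot: [[-0.151, 0.989, 0.002], [0.989, 0.151, -0.0], [-0.0, 0.002, -1.0]]
contact_force: [-0.3, 0.2, -0.0]
finger_gap: 35.8
grip_force: 29.6
```

servo_tool:
  twist:
    - [0, 0, 3.8]
    - [0, 0, 3.8]
    - [0, 0, 3.8]
    - [0, 0, 3.8]
    - [0, 0, 0]
    - [0, 0, 0]
    - [0, 0, 0]
    - [0, 0, 0]
    - [0, 0, 0]
    - [0, 0, 0]
    - [0, 0, 0]
    - [0, 0, 0]
    - [0, 0, 0]
    - [0, 0, 0]
    - [0, 0, 0]
    - [0, 0, 0]
  offset:
    - [0, 0, 0]
    - [0, 0, 0]
    - [0, 0, 0]
    - [0, 0, 0]
    - [-1, 0.08, 0]
    - [-2, 0.15, 0]
    - [-3, 0.23, 0]
    - [-3, 0.23, 0]
    - [-3, 0.23, 0]
    - [-3, 0.23, 0]
    - [-2.2, 0.17, 0]
    - [-1.2, 0.09, 0]
    - [-0.6, 0.05, 0]
    - [-0.27, 0.02, 0]
    - [0, 0, 0]
    - [0, 0, 0]
  claw: [1, 1, 1, 1, 1, 1, 1, 1, 1, 1, 1, 1, 1, 1, 1, 1]

```text
t: 37.7
eef_pos: [487.0, -101.5, 140.5]
tcp_rot: [[0.113, 0.994, -0.0], [0.994, -0.113, 0.0], [0.0, -0.0, -1.0]]
contact_force: [-0.5, 0.5, -2.1]
finger_gap: 36.6
grip_force: 29.6
```

servo_tool:
  twist:
    - [0, 0, 0]
    - [0, 0, 0]
    - [0, 0, 0]
    - [0, 0, 0]
    - [0, 0, 0]
    - [0, 0, 0]
    - [0, 0, 0]
    - [0, 0, 0]
    - [0, 0, 0]
    - [0, 0, 0]
  offset:
    - [0, 0, 0.5]
    - [0, 0, 1.5]
    - [0, 0, 2.2]
    - [0, 0, 2.2]
    - [0, 0, 2]
    - [0, 0, 1.3]
    - [0, 0, 0.8]
    - [0, 0, 0.4]
    - [0, 0, 0]
    - [0, 0, 0]
  claw: [1, 1, 1, 1, 1, 1, 1, 1, 1, 1]

```text
t: 38.7
eef_pos: [487.7, -102.5, 32.4]
tcp_rot: [[0.114, 0.993, 0.001], [0.993, -0.114, -0.001], [-0.0, 0.001, -1.0]]
contact_force: [-0.0, 0.1, 0.1]
finger_gap: 36.1
grip_force: 29.6
```

servo_tool:
  twist:
    - [0, 0, 0]
    - [0, 0, 0]
    - [0, 0, 0]
  offset:
    - [0, 0, 0.15]
    - [0, 0, 0]
    - [0, 0, 0]
  claw: [1, 1, 1]

```text
t: 39.0
eef_pos: [487.2, -102.3, 30.4]
tcp_rot: [[0.114, 0.993, 0.0], [0.993, -0.114, -0.0], [-0.0, 0.001, -1.0]]
contact_force: [-0.1, -0.3, -0.4]
finger_gap: 36.3
grip_force: 29.6
```

servo_tool:
  twist:
    - [0, 0, 0]
    - [0, 0, 0]
    - [0, 0, 0]
    - [0, 0, 0]
  offset:
    - [0, 0, 0.1]
    - [0, 0, 0.08]
    - [0, 0, 0]
    - [0, 0, 0]
  claw: [1, 1, 1, 1]

```text
t: 39.4
eef_pos: [487.1, -102.3, 28.6]
tcp_rot: [[0.114, 0.993, -0.0], [0.993, -0.114, -0.0], [-0.0, -0.0, -1.0]]
contact_force: [-1.6, 0.6, 3.5]
finger_gap: 36.2
grip_force: 29.6
```

On the floor. Release, lift and move aside to look.

servo_tool:
  twist:
    - [0, 0, 0]
    - [0, 0, 0]
    - [0, 0, 0]
    - [0, 0, 0]
    - [0, 0, 0]
    - [0, 0, 0]
    - [0, 0, 0]
    - [0, 0, 0]
    - [0, 0, 0]
    - [0, 0, 0]
    - [0, 0, 0]
    - [0, 0, 0]
  offset:
    - [0, 0, 0]
    - [0, 0, 0]
    - [0, 0, 0]
    - [0, 0, 0]
    - [0, 0, -0.5]
    - [0, 0, -1.5]
    - [0, 0, -2.5]
    - [0, 0, -2.5]
    - [0, 0, -2.5]
    - [0, 0, -1.5]
    - [0, 0, -0.5]
    - [0, 0, 0]
  claw: [0.5, 0.2, 0, 0, 0, 0, 0, 0, 0, 0, 0, 0]

```text
t: 40.6
eef_pos: [487.4, -102.4, 144.0]
tcp_rot: [[0.114, 0.993, 0.001], [0.993, -0.114, -0.001], [-0.001, 0.002, -1.0]]
contact_force: [0.2, 0.1, 0.6]
finger_gap: 94.0
grip_force: 0.0
```

servo_tool:
  twist:
    - [0, 0, 0]
    - [0, 0, 0]
    - [0, 0, 0]
    - [0, 0, 0]
    - [0, 0, 0]
    - [0, 0, 0]
    - [0, 0, 0]
    - [0, 0, 0]
    - [0, 0, 0]
    - [0, 0, 0]
    - [0, 0, 0]
  offset:
    - [1.5, 0, 0]
    - [3, 0, 0]
    - [3, 0, 0]
    - [3, 0, 0]
    - [3, 0, 0]
    - [3, 0, 0]
    - [3, 0, 0]
    - [2, 0, 0]
    - [1, 0, 0]
    - [0, 0, 0]
    - [0, 0, 0]
  claw: [0, 0, 0, 0, 0, 0, 0, 0, 0, 0, 0]

```text
t: 41.7
eef_pos: [512.2, 121.1, 142.7]
tcp_rot: [[0.114, 0.994, -0.001], [0.994, -0.114, -0.0], [-0.0, -0.001, -1.0]]
contact_force: [-0.1, -0.0, -0.1]
finger_gap: 93.9
grip_force: 0.0
```

```bash
python3 - <<'E'
from h import *
a=cv2.resize(optics.get_image("top")[210:320,340:560,::-1],None,fx=2.5,fy=2.5);b=cv2.resize(optics.get_image("side")[160:340,180:480,::-1],None,fx=1.8,fy=1.8)
c=np.zeros((600,550,3),np.uint8);c[:275]=a;c[275:599,:540]=b;cv2.imwrite("pics/d6.png",c)
E
```

```text
(no output)
```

View pics/d6.png

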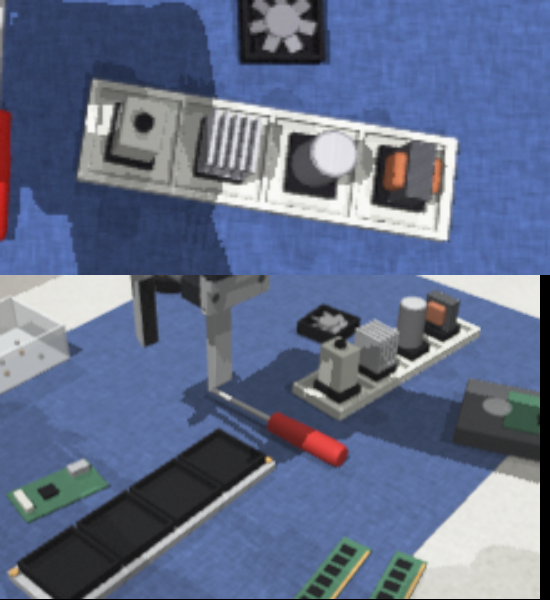

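All four stand upright in their bays: relay (140,130), heatsink (228,150), capacitor (315,165), transformer (410,175). The rack is empty.

```bash
python3 -c "
from workcell import job
print(job.job_done())"
```

```text
the job is handed in; nothing more can be done
None
```

All four modules now stand upright in the carrier in reverse order (from the left: relay, heatsink, capacitor, transformer), and the job was handed in after about 42 s of robot time.

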